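# Clamp a coupling tube in the bench fixture

## Robot

A 6-joint arm with a two-finger parallel gripper is mounted at the origin on the work surface. World frame = base frame: x ahead of the robot, y to its left, z up, the work surface at z = 0. Lengths are in m, angles in degrees, forces in N, time in s.
With the tool pointing down it reaches from about 0.4 to 0.825 m from the base axis. Payload 7 kg.
Tool frame: the origin (TCP) lies midway between the tips of the shut fingers; the grasp point (between the pads) lies 19 mm behind it; z points along the fingers, y is the line along which they close (so a half turn about z gives the same grasp; the last joint's range is limited). The gripper opens to 88 mm and grips with 3 to 60 N. Pads are 19 mm wide; open, the fingers measure 130 mm over their backs; the gripper's body (78 mm by 193 mm) begins 47 mm behind the grasp point.
Start: joints at [85.376, 20.546, 0.682, 0, -70.136, -16.507], TCP at [0.243, 0.63, 0.19] pointing down, gripper open.
Joint ranges: [-176.03, 176.03], [-82.01, 121.73], [-58.28, 71.71], [-173.87, 95.51], [-174.79, -0.11], [-173.66, 173.66]. Speed limits (degrees/s): [136.94, 136.94, 172.46, 180, 180, 180].

## Interface

Orientations are given as [roll, pitch, yaw] about the fixed x, y, z axes, in that order (R = Rz(yaw) Ry(pitch) Rx(roll)).
In Python, from plant import r, eyes, workorder gives the robot as it stands.
- The arm moves only by the tool step_arm, never from a script. Its argument "plan" is a list of rows, each a list of 5 numbers: the shift along the tool's x, y, z each as a share of 25 cm, from -1 to 1, then the turn about the tool's z as a share of 60 degrees, from -1 to 1, then the finger opening in mm, from 0 to 87.6. In form: [[x, y, z, turn, jaw], ...]. A call has 1 to 12 rows; each row is the pose to reach, as a shift and turn from the pose commanded when the call began, along the tool's axes at that moment; what a row does not reach only later rows make up. A row lasts 1/12 s, in which the tool goes at most 41.7 mm and 7.16 degrees, less where a joint would pass 70% of its speed; a pose out of reach is approached as far as the arm can. A call with a number of a shift or a turn outside -1 to 1 is refused whole. A call with a gripper value outside its range is refused whole. The fingers move at their own pace and stop on an object; "newtons" is the grip in N (left out, the last holds). Time passes only in rows, so rows that repeat a pose let the fingers close. It gives the time, the measured TCP pose, the force, the opening and the grip force at its end, in the units of the state.
- r.get_state(): the state, without advancing time (a new reading comes with each control period).
- eyes.capture(name): name is "scene" or "top" or "wrist"; returns the picture (480x640x3 uint8, red, green, blue); there is no depth.
- eyes.camera_model(name): a dict with "fov_y" (degrees; the focal length in pixels is half the picture's height over the tangent of half this angle, whatever the lens; pixels are square), "cx", "cy" (the principal point, pixels), "k1" (the pictures are not rectified: a ray, as slopes to the right and down, at radius r is drawn at 1 + k1 r^2 times it, then the intrinsics apply), "world_to_cam" (4x4, takes a point from world to camera coordinates); the wrist camera has in their place "hand_eye" (4x4, takes a point from camera to tool coordinates, whose origin is the TCP and whose axes are the flange's). Camera axes: x right, y up, looking along -z (the intrinsics and any distortion apply to the point x, -y, -z); pixel columns grow to the right and rows downward; lengths in m; the calibration is good to about 2 mm. A picture is of the moment at which its call begins: read the wrist's pose just before it. camera_model takes no time and is no camera call.
- workorder.close_job(): hands the job in; it is judged then, once.
The state is a dict: "time_s": time; "joints": joint angles; "qd": joint speeds; "joint_torque": joint torques, N m; "tcp_pos": TCP position; "eef_rot": TCP orientation; "contact_force": force on the tool from outside, world axes, zero at the start; "moment": the same for the moment, N m; "gripper_width": finger opening in m; "gripper_force": force on a finger pad.
Only numpy, scipy, OpenCV 4.12 (cv2) and the standard library are available. Lean on these libraries where they do the work, as an engineer would, in place of code of your own. Each camera call takes 0.05 s, during which the arm holds its last target. There are 200 camera calls.

## Task

Take the thicker of the two tubes that stick out of the lower blue bins, lay it in the groove of the V-block with its coupling outside and the hex up against the end of the block (either end will do), and clamp it there with the toggle clamp. The clamp's handle is locked upright by a lock bolt: draw the bolt out first, then bring the handle down until the clamp is fully shut. Leave everything else where it is.

Things in the scene. Friction and masses are not known exactly. Their poses are not given: they have to be found in the camera images.
- tube_mid (a point): middle of the bare part of the thicker tube, on its axis; x runs along the tube to the coupling. About 160 g. Bare tube 16 mm across, 130 mm long (65 mm each way from here); then at +x a coupling: hex collar 30 mm across flats, 35 over corners, 14 mm long, then a round sleeve. 180 mm long in all. Put down on the table it lies on the hex, sleeve axis 15 mm up, bare end sloping down to the table
- tube_end (a point): point on the thicker tube's axis 22 mm in from its bare end, to grip it while it is in a lower bin. At the start the tube is level, its axis 18 mm above the table, 70 to 85 mm of it sticking out of the bin towards the robot, with the coupling inside on the bin's floor; the hex must be lifted about 12 mm to pass the bin's front lip as the tube is pulled out
- coupling (a point): middle of the thicker tube's round coupling sleeve, on its axis, 97 mm from tube_mid; 28 mm across, 36 mm long (the tube balances 39 mm from tube_mid): to grip the tube when laying it in the groove, which hides the bare tube
- thin_mid (a point): middle of the bare part of the other, thinner tube (10 mm across, hex 24 mm) that sticks out of the neighbouring lower bin, 100 mm beside the first; not wanted, leave it
- bins: two by two stack of blue picking bins, 140 mm deep (x), 200 mm wide (y), 156 mm high, fixed; origin under its centre. The open front faces its own -x, roughly towards the robot, 70 mm from the origin. Lower bins: floor 3 mm, front lip 10 mm high, roofed at 78 mm by the bins above; one each side of y = 0
- groove (a point): middle of the V-block's groove, at the axis of a tube lying in it, 48 mm above the table. y runs along the groove, x from clamp to block, z up. Block 130 mm long (65 mm each way along y), 60 mm wide, top 9 mm above this point; groove 90 degrees, 40 wide at the top, ends open, so the tube lies sunk in it. Plate 12 mm thick reaches 75 mm each way along y; the coupling hangs free beyond it. Fixed
- handle_pivot (a point): pivot of the clamp's handle, fixed, 45 mm above the table, 128 mm from groove towards -x. Axes as for groove; the handle swings about this y axis in the plane y = 0. The open clamp arm stands upright between handle and block, its tip about 185 mm above the table
- handle_grip (a point): point on the axis of the handle's round black grip, 115 mm from the pivot; grip 26 mm across, from 70 to 152 mm from the pivot. The handle starts pointing straight up and swings down towards the groove frame's -x, to 12 degrees above level when shut
- clamp_handle (a joint): angle of the handle: 0 upright (clamp open), 1.36 rad fully down at its end stop (clamp shut). It stays where it is left; friction about 0.3 N m, a little more near the end where the pad presses on the tube, then it goes over centre and holds. With the bolt in it cannot leave 0
- bolt_knob (a point): middle of the lock bolt's round knob, 24 mm across and 24 mm long, on a 10 mm pin along the groove frame's y, 90 mm above the table and 15 mm farther towards -x than the pivot, on the +y side of the clamp, 75 mm from its centre plane when the bolt is in. Free room around the knob
- lock_bolt (a joint): travel of the lock bolt: 0 fully in (handle locked), 0.020 m fully out, drawn along the groove frame's +y; clear of the handle from 0.015. It starts at 0 to 0.004. Friction about 3 N; it stays where it is left
- wrench: combination wrench lying on the table, about 190 mm long: leave it
- screwdriver: screwdriver lying on the table, about 210 mm long: leave it
- brush: brush lying on the table, about 170 mm long: leave it
- grease_can: standing can, 70 mm across, 110 mm high: leave it
- oil_bottle: standing white bottle, 64 mm across, 170 mm high: leave it
- adapter: small straight adapter standing on end, 32 mm across, 50 mm high: leave it
- elbow: small elbow fitting standing, about 50 mm high: leave it

How it is judged (in metres and radians):
On the way:
1. the lock bolt is drawn clear while the handle still stands upright (value of joint lock_bolt above 0.015 m and value of joint clamp_handle below 0.12 rad), for 0.1 s.
At the end, for the whole second after the job is handed in: the clamp handle is fully down (joint above 1.28 of 1.36 rad), and the tube lies in the groove: its middle within 12 mm of the groove's middle (hex no more than about 12 mm from the block's end), its axis within 0.06 rad of the groove (value of joint clamp_handle above 1.28 rad and distance between tube_mid and groove below 0.012 m and angle between the x axis of tube_mid and the y axis of groove, either way round below 0.06 rad); the robot touches nothing.
It fails at once if a bystander on the table is moved by more than 40 mm (distance of any of wrench, screwdriver, brush, grease_can, oil_bottle, adapter, elbow from where it was at the start of the episode above 0.04 m).
It fails at once if the thinner tube is moved by more than 40 mm (distance of thin_mid from where it was at the start of the episode above 0.04 m).
It also fails if it takes over 69 s, if anything falls off the work surface, if the arm or the gripper's body presses on something with over 40 N, if the wrist force passes 120 N, or if a joint passes its speed limit or range.

## Working session

There is one attempt and no reset: what is moved stays moved. The work goes in short steps, Python scripts to look and compute and a tool call to move; the robot and the scene stay as the last step left them, time stands still between calls to the robot, and variables do not carry over. Pictures are saved under pics/ and viewed, at most 10 in all, crops included, and the job is handed in when it is done.

Besides the shell and the picture viewer there is one more tool, called after "Request:" as name([rows], argument=value, ...), one row to a line, values as JSON. step_arm: Moves the arm, as the interface text tells. Its arguments: {"type":"object","properties":{"plan":{"type":"array"},"newtons":{"type":"number"}},"required":["plan"]}

```bash
ls; mkdir -p pics; cat > h.py <<'E'
import numpy as np,cv2
from plant import r,eyes,workorder
from scipy.spatial.transform import Rotation as R
def model(n):
    m=eyes.camera_model(n); f=240/np.tan(np.radians(m['fov_y'])/2)
    return m,f
def cam2world(n,st=None):
    m,f=model(n)
    if 'world_to_cam' in m: return np.linalg.inv(np.array(m['world_to_cam']))
    T=np.eye(4);T[:3,:3]=R.from_euler('xyz',st['eef_rot'],degrees=True).as_matrix();T[:3,3]=st['tcp_pos']
    return T@np.array(m['hand_eye'])
def ray(n,u,v,st=None):
    m,f=model(n);x=(u-m['cx'])/f;y=(v-m['cy'])/f;k=m['k1']
    a,b=x,y
    for _ in range(20):
        s=1+k*(a*a+b*b);a,b=x/s,y/s
    T=cam2world(n,st);d=T[:3,:3]@np.array([a,-b,-1]);return T[:3,3],d/np.linalg.norm(d)
def onz(n,u,v,z,st=None):
    o,d=ray(n,u,v,st);return o+d*(z-o[2])/d[2]
def proj(n,p,st=None):
    m,f=model(n);q=np.linalg.inv(cam2world(n,st))@np.append(p,1);a,b=q[0]/-q[2],-q[1]/-q[2]
    s=1+m['k1']*(a*a+b*b);return np.array([m['cx']+f*a*s,m['cy']+f*b*s])
def cross(a,b):
    (o,d),(p,e)=a,b
    s=np.linalg.lstsq(np.c_[d,-e],p-o,rcond=None)[0]
    x,y=o+s[0]*d,p+s[1]*e;return (x+y)/2,np.linalg.norm(x-y)
def snap(n,fn):
    st=r.get_state();im=eyes.capture(n);cv2.imwrite('pics/'+fn,im[:,:,::-1]);return im,st
E
python3 - <<'E'
from h import *
print(r.get_state())
for n in('scene','top','wrist'):
    snap(n,n+'0.png');m,f=model(n);print(n,f,m['cx'],m['cy'],m['k1']);
    if n!='wrist':print(cam2world(n).round(3))
    else: print(np.array(m['hand_eye']).round(3))
E
```

```text
pics
{'time_s': 0.0, 'joints': array([ 8.53746202e+01,  2.05921798e+01,  6.30917720e-01, -2.04939563e-02,
       -7.01352601e+01, -1.65067666e+01]), 'qd': array([-0.00558028, -0.07849951, -0.00260041, -0.02416478, -0.05142325,
       -0.0013774 ]), 'joint_torque': array([-1.05288764e-03, -5.82715452e+01,  2.93061000e+01,  6.99717566e+00,
        6.90771107e-03, -1.56751439e-04]), 'tcp_pos': array([0.24317981, 0.62905612, 0.18889147]), 'eef_rot': array([ 1.79901982e+02, -8.95616957e-03, -2.11391188e+01]), 'contact_force': array([ 0.47296012, -0.35472985, -0.11293754]), 'moment': array([-0.00433465,  0.03220588, -0.01596731]), 'gripper_force': 0.0, 'gripper_width': 0.08734960939525159}
scene 464.57488382270304 321.66496690783526 240.64311241924946 0.006575973615812381
[[ 0.742 -0.361  0.564  1.177]
 [ 0.67   0.392 -0.63  -0.738]
 [ 0.006  0.846  0.533  0.706]
 [ 0.     0.     0.     1.   ]]
top 552.2942812490879 313.5272880111346 233.6613355284973 -0.11970633663371122
[[ 5.000e-03  9.840e-01 -1.760e-01  2.590e-01]
 [-1.000e+00  5.000e-03 -0.000e+00 -4.000e-03]
 [ 1.000e-03  1.760e-01  9.840e-01  1.652e+00]
 [ 0.000e+00  0.000e+00  0.000e+00  1.000e+00]]
wrist 369.8553572686064 317.9077689091762 244.9305266913491 -0.004035416265669074
[[ 0.001  0.969  0.247  0.065]
 [ 1.    -0.002  0.001  0.001]
 [ 0.001  0.247 -0.969 -0.195]
 [ 0.     0.     0.     1.   ]]
```

View pics/top0.png

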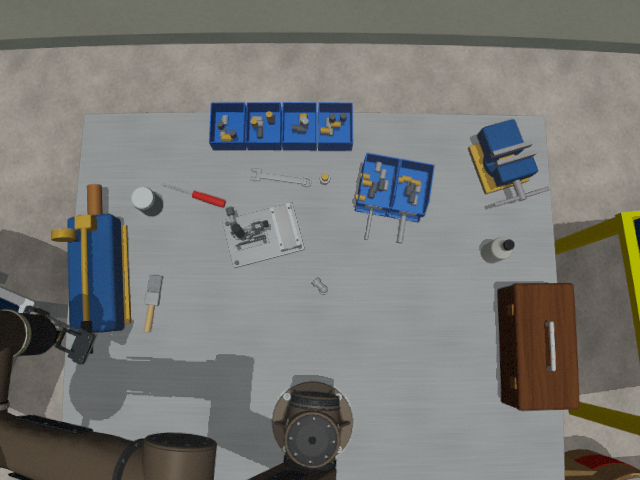

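View pics/scene0.png

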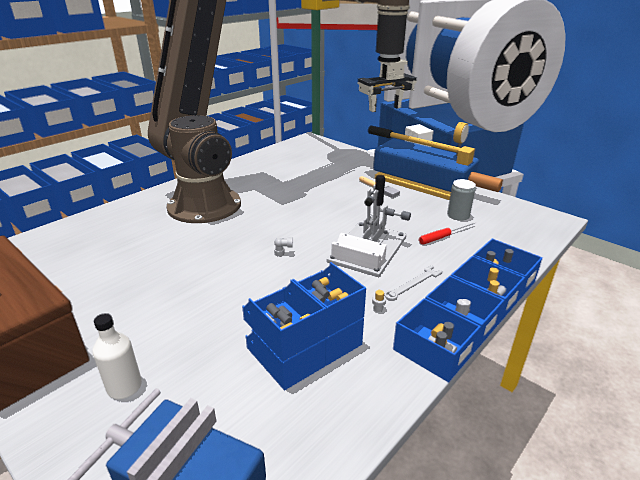

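```bash
python3 - <<'E'
from h import *
im=cv2.imread('pics/top0.png')
c=cv2.resize(im[140:280,215:445],None,fx=3.4,fy=3.4,interpolation=cv2.INTER_CUBIC);cv2.imwrite('pics/topc.png',c)
for nm,u,v,z in[('block',288,225,.057),('thick end',402,241,.018),('thick at bin',405,215,.018),('thin end',366,238,.018),('knob',231,211,.09),('can',146,200,.11),('handle top',238,232,.197)]:
    print(nm,onz('top',u,v,z).round(3))
E
```

```text
block [0.57  0.072 0.057]
thick end [ 0.531 -0.269  0.018]
thick at bin [ 0.611 -0.281  0.018]
thin end [ 0.539 -0.161  0.018]
knob [0.604 0.237 0.09 ]
can [0.632 0.483 0.11 ]
handle top [0.523 0.2   0.197]
```

View pics/topc.png

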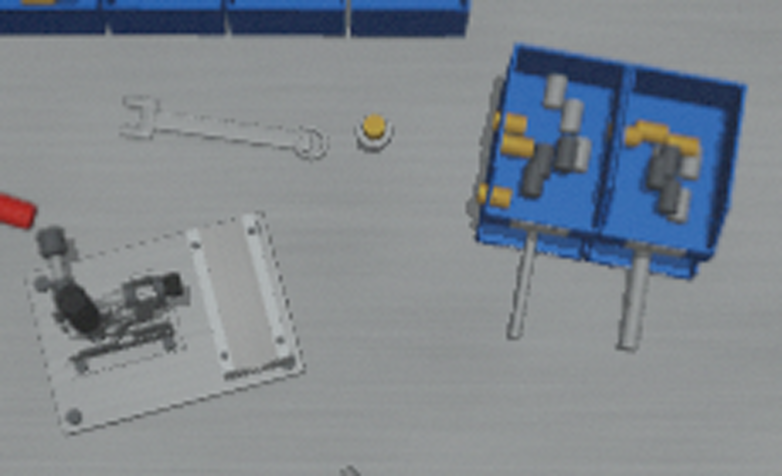

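```bash
cat >> h.py <<'E'
def go(p,yaw):
    st=r.get_state();M=R.from_euler('xyz',st['eef_rot'],degrees=True)
    d=M.inv().apply(np.array(p)-st['tcp_pos']);dy=(yaw-st['eef_rot'][2]+180)%360-180
    dist=np.linalg.norm(d)
    print('go',p,yaw,'shares',(d/.25).round(3),'turn',round(-dy/60,3),'rows>=',int(np.ceil(max(dist/.0417,abs(dy)/7.16))))
E
python3 -c "
from h import *
go([.42,.40,.31],-5);go([.6,.16,.31],13.7)"
```

```text
go [0.42, 0.4, 0.31] -5 shares [ 0.99   0.601 -0.483] turn -0.269 rows>= 8
go [0.6, 0.16, 0.31] 13.7 shares [ 2.008  1.237 -0.482] turn -0.581 rows>= 15
```

Request:
step_arm([
  [0.98,0.6,-0.48,-0.27,87],
  [0.98,0.6,-0.48,-0.27,87],
  [0.98,0.6,-0.48,-0.27,87],
  [0.98,0.6,-0.48,-0.27,87],
  [0.98,0.6,-0.48,-0.27,87],
  [0.98,0.6,-0.48,-0.27,87],
  [0.98,0.6,-0.48,-0.27,87],
  [0.98,0.6,-0.48,-0.27,87],
  [0.98,0.6,-0.48,-0.27,87],
])

```text
time_s: 0.9
tcp_pos: [0.4203, 0.3989, 0.3126]
eef_rot: [-179.8, -0.1, -5.1]
contact_force: [-0.9, 0.5, -0.7]
gripper_width: 0.0872
gripper_force: 0.0
```

```bash
python3 -c "
from h import *
go([.6,.16,.31],13.7)"
```

```text
go [0.6, 0.16, 0.31] 13.7 shares [0.801 0.888 0.01 ] turn -0.314 rows>= 8
```

Request:
step_arm([
  [0.8,0.89,0,-0.31,87],
  [0.8,0.89,0,-0.31,87],
  [0.8,0.89,0,-0.31,87],
  [0.8,0.89,0,-0.31,87],
  [0.8,0.89,0,-0.31,87],
  [0.8,0.89,0,-0.31,87],
  [0.8,0.89,0,-0.31,87],
  [0.8,0.89,0,-0.31,87],
  [0.8,0.89,0,-0.31,87],
  [0.8,0.89,0,-0.31,87],
])

```text
time_s: 1.73
tcp_pos: [0.598, 0.162, 0.3088]
eef_rot: [180.0, 0.1, 13.6]
contact_force: [0.2, 0.4, -0.1]
gripper_width: 0.0869
gripper_force: 0.0
```

```bash
python3 -c "
from h import *
im,st=snap('wrist','w1.png');print(st)"; cp h.py /tmp/
```

```text
{'time_s': 1.7333, 'joints': array([ 3.31740526e+01,  1.25255387e+01,  4.78439106e+00, -2.29284693e-02,
       -8.23469472e+01,  7.03891210e+01]), 'qd': array([ 1.96507192, -0.92411359, -0.17244393,  0.02570744,  0.02941017,
       -0.38513739]), 'joint_torque': array([ -1.36329666, -48.42488766,  31.15621448,   7.41272002,
         0.07315611,   0.13442944]), 'tcp_pos': array([0.59802661, 0.16199911, 0.30881913]), 'eef_rot': array([1.79991834e+02, 9.06107675e-02, 1.35600962e+01]), 'contact_force': array([ 0.1873207 ,  0.37085849, -0.09932144]), 'moment': array([ 0.0181296 , -0.01230149,  0.03140614]), 'gripper_force': 0.0, 'gripper_width': 0.08694216411236384}
```

View pics/w1.png

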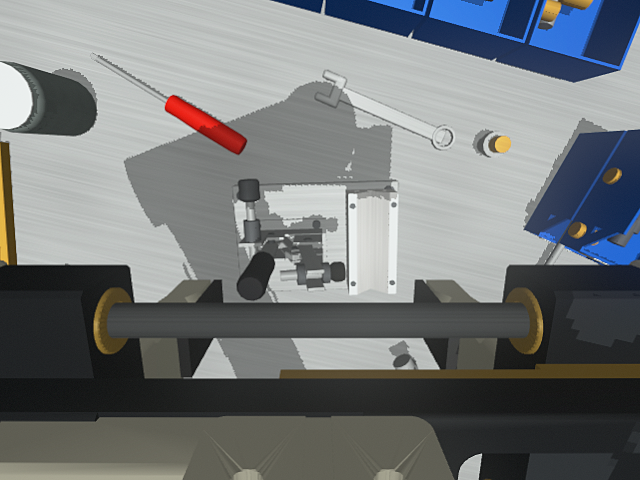

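```bash
python3 - <<'E'
from h import *
st=r.get_state()
P=[onz('wrist',u,v,.057,st) for u,v in[(348,194.5),(398,192.5),(398,293),(349,294)]]
for i in range(4):print(P[i].round(4),np.linalg.norm(P[i]-P[i-1]).round(4))
c=sum(P)/4;g=(P[0]+P[1]-P[2]-P[3]);yaw=np.arctan2(g[1],g[0]);print('c',c,'yaw',np.degrees(yaw))
Y=np.array([np.cos(yaw),np.sin(yaw),0]);X=np.array([Y[1],-Y[0],0]);c[2]=0
k=c-.143*X+.075*Y+[0,0,.09];print('knob pred',k,proj('wrist',k,st),'meas',onz('wrist',249,190,.09,st),onz('top',230,210.6,.09))
h=c-.128*X+[0,0,.197];print('handle top',h,proj('wrist',h,st))
E
```

```text
[0.6198 0.131  0.057 ] 0.1281
[0.6364 0.0732 0.057 ] 0.0601
[0.5126 0.0359 0.057 ] 0.1292
[0.4963 0.0969 0.057 ] 0.0632
c [0.56627299 0.08421922 0.057     ] yaw 16.113973753444846
knob pred [0.59863685 0.24241714 0.09      ] [248.75989024 192.59532791] meas [0.60152682 0.24271089 0.09      ] [0.60558431 0.23966732 0.09      ]
handle top [0.53074672 0.20719029 0.197     ] [251.02199834 290.32240389]
```

```bash
python3 -c "
from h import *
go([.603,.2425,.18],16);go([.603,.2425,.072],16)"
```

```text
go [0.603, 0.2425, 0.18] 16 shares [ 0.097 -0.305  0.516] turn -0.039 rows>= 4
go [0.603, 0.2425, 0.072] 16 shares [ 0.097 -0.305  0.948] turn -0.039 rows>= 7
```

Request:
step_arm([
  [0.1,-0.305,0.2,-0.04,55],
  [0.1,-0.305,0.35,-0.04,55],
  [0.1,-0.305,0.45,-0.04,55],
  [0.1,-0.305,0.6,-0.04,55],
  [0.1,-0.305,0.7,-0.04,55],
  [0.1,-0.305,0.8,-0.04,55],
  [0.1,-0.305,0.9,-0.04,55],
  [0.1,-0.305,0.95,-0.04,55],
  [0.1,-0.305,0.95,-0.04,10],
  [0.1,-0.305,0.95,-0.04,10],
  [0.1,-0.305,0.95,-0.04,10],
  [0.1,-0.305,0.95,-0.04,10],
], newtons=25)

```text
time_s: 2.78
tcp_pos: [0.6049, 0.2436, 0.0742]
eef_rot: [-180.0, -0.2, 16.1]
contact_force: [-0.1, 0.2, -0.2]
gripper_width: 0.0337
gripper_force: 0.0
```

Request:
step_arm([
  [0,0,0,0,10],
  [0,0,0,0,10],
  [0,0,0,0,10],
  [0,0,0,0,10],
])

```text
time_s: 3.12
tcp_pos: [0.6044, 0.2425, 0.0728]
eef_rot: [-180.0, -0.0, 16.1]
contact_force: [-0.1, -0.3, 0.6]
gripper_width: 0.0114
gripper_force: 0.0
```

```bash
python3 -c "
from h import *
im,st=snap('wrist','w2.png');im2,_=snap('scene','s2.png')
a=cv2.imread('pics/w2.png')
b=cv2.resize(cv2.imread('pics/s2.png')[150:270,320:440],(480,480))
cv2.imwrite('pics/c2.png',cv2.resize(np.hstack([a,b]),(800,343)))"
```

```text
(no output)
```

View pics/c2.png

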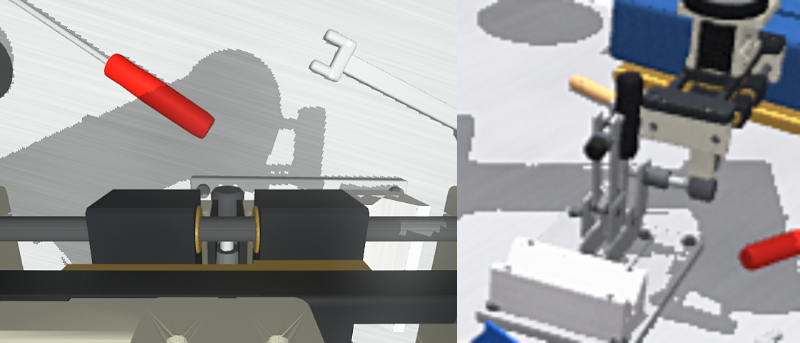

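Request:
step_arm([
  [0.02,0,0,0,8],
  [0.04,0,0,0,8],
  [0.05,0,0,0,8],
  [0.06,0,0,0,8],
  [0.06,0,0,0,8],
])

```text
time_s: 3.63
tcp_pos: [0.6192, 0.2467, 0.072]
eef_rot: [180.0, 0.0, 16.1]
contact_force: [-0.1, 0.2, -0.4]
gripper_width: 0.0079
gripper_force: 0.0
```

```bash
python3 -c "
from h import *
st=r.get_state();print(st['contact_force'],st['gripper_force'],st['gripper_width'],st['tcp_pos'])
print(onz('wrist',319,263,.1,st))
im2,_=snap('scene','s3.png')
a,b=[cv2.resize(cv2.imread('pics/'+f)[170:250,350:430],(400,400),interpolation=cv2.INTER_CUBIC) for f in('s2.png','s3.png')]
cv2.imwrite('pics/c3.png',np.hstack([a,b]))"
```

```text
[-0.05217109  0.20736753 -0.42834006] 0.0 0.007937746190511998 [0.6191512  0.2467355  0.07203399]
[0.6327229  0.24985836 0.1       ]
```

View pics/c3.png

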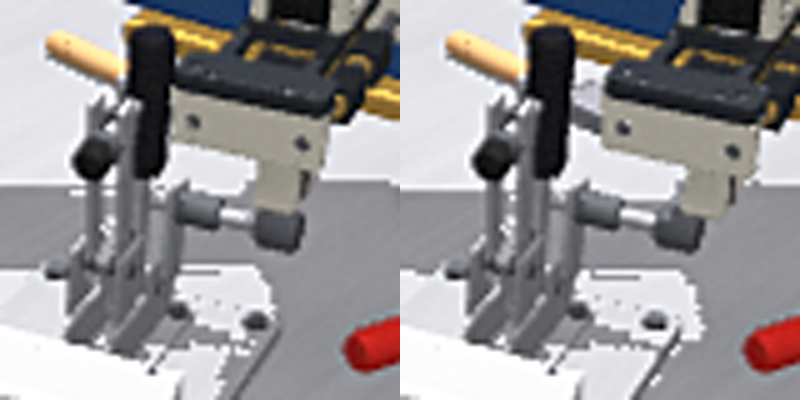

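```bash
python3 - <<'E'
from h import *
st1=dict(tcp_pos=[0.59802661, 0.16199911, 0.30881913],eef_rot=[1.79991834e+02, 9.06107675e-02, 1.35600962e+01])
a=ray('scene',406,216);b=ray('wrist',249,190,st1);c=ray('top',230,210.6)
print(cross(a,b),cross(a,c),cross(b,c))
st=r.get_state()
print(proj('scene',st['tcp_pos']),proj('scene',[.603,.2425,.073]),onz('scene',406,216,.09))
E
```

```text
(array([0.60385061, 0.24371512, 0.08645855]), np.float64(0.0054137032349449)) (array([0.60712665, 0.24085038, 0.08806024]), np.float64(0.002740044051971236)) (array([0.60342179, 0.23922163, 0.09994894]), np.float64(0.0021799636372489047))
[409.67653657 221.86168617] [404.00511582 220.16767685] [0.6096185  0.23916476 0.09      ]
```

```bash
python3 - <<'E'
from h import *
st=r.get_state();M=R.from_euler('xyz',st['eef_rot'],degrees=True)
for p in[(0,.044,0),(0,-.044,0),(0,.004,0),(0,0,-.019),(0,.044,-.02),(0.0095,.044,0),(-.0095,.044,0)]:
    print(p,proj('wrist',M.apply(p)+st['tcp_pos'],st).round())
snap('wrist','w3.png')
a=cv2.imread('pics/w3.png')[180:420,100:540];b=cv2.imread('pics/w1.png')[180:420,100:540]
cv2.imwrite('pics/c4.png',np.vstack([a,b]))
E
```

```text
(0, 0.044, 0) [397. 272.]
(0, -0.044, 0) [238. 272.]
(0, 0.004, 0) [325. 272.]
(0, 0, -0.019) [317. 284.]
(0, 0.044, -0.02) [405. 285.]
(0.0095, 0.044, 0) [398. 256.]
(-0.0095, 0.044, 0) [396. 288.]
```

View pics/c4.png

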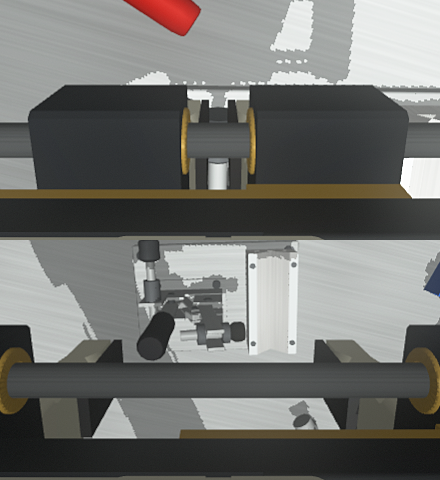

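Request:
step_arm([
  [-0.05,0,0,0,55],
  [-0.05,0,0,0,55],
  [-0.05,0,0,0,55],
  [-0.05,0,0,0,55],
  [-0.05,0,0.03,0,55],
  [-0.05,0,0.06,0,55],
  [-0.05,0,0.09,0,55],
  [-0.05,0,0.11,0,55],
  [-0.05,0,0.11,0,55],
])

```text
time_s: 4.48
tcp_pos: [0.6056, 0.2425, 0.0427]
eef_rot: [179.9, 0.2, 16.1]
contact_force: [0.5, -0.7, -0.8]
gripper_width: 0.0539
gripper_force: 0.0
```

Request:
step_arm([
  [0,0,0,0,8],
  [0,0,0,0,8],
  [0,0,0,0,8],
  [0,0,0,0,8],
  [0,0,0,0,8],
  [0,0,0,0,8],
  [0,0,0,0,8],
])

```text
time_s: 5.07
tcp_pos: [0.6068, 0.2431, 0.0452]
eef_rot: [180.0, -0.0, 16.1]
contact_force: [0.7, -0.6, 0.8]
gripper_width: 0.0232
gripper_force: 25.0
```

Request:
step_arm([
  [0.02,0,0,0,8],
  [0.04,0,0,0,8],
  [0.06,0,0,0,8],
  [0.07,0,0,0,8],
  [0.075,0,0,0,8],
  [0.075,0,0,0,8],
  [0.075,0,0,0,8],
])

```text
time_s: 5.65
tcp_pos: [0.6254, 0.2484, 0.0451]
eef_rot: [180.0, -0.1, 16.1]
contact_force: [1.9, -2.5, 1.9]
gripper_width: 0.0231
gripper_force: 25.0
```

Request:
step_arm([
  [0.01,0,0,0,8],
  [0.02,0,0,0,8],
  [0.02,0,0,0,8],
  [0.02,0,0,0,8],
])

```text
time_s: 5.98
tcp_pos: [0.6254, 0.2481, 0.0446]
eef_rot: [179.9, 0.4, 16.0]
contact_force: [-15.0, -3.3, 13.6]
gripper_width: 0.0231
gripper_force: 24.9
```

Request:
step_arm([
  [0.01,0,0,0,60],
  [0.01,0,0,0,60],
  [0.01,0,0,0,60],
  [0.01,0,-0.2,0,60],
  [0.01,0,-0.4,0,60],
  [0.01,0,-0.6,0,60],
  [0.01,0,-0.8,0.1,60],
  [0.01,0.15,-1,0.2,60],
  [-0.1,0.3,-1,0.4,60],
  [-0.2,0.5,-1,0.5,60],
  [-0.3,0.6,-1,0.6,60],
  [-0.4,0.7,-1,0.7,60],
])

```text
time_s: 6.98
tcp_pos: [0.5949, 0.0823, 0.2933]
eef_rot: [-179.9, -0.1, -24.9]
contact_force: [0.8, -0.5, -1.1]
gripper_width: 0.0602
gripper_force: 0.0
```

```bash
python3 -c "
from h import *
go([.47,-.24,.27],170)
for z in (.072,.09,.1,.11): print(z,proj('scene',[.6192,.2467,z]))"
```

```text
go [0.47, -0.24, 0.27] 170 shares [0.09  1.38  0.091] turn 2.751 rows>= 24
0.072 [409.80447422 221.91331721]
0.09 [410.51632947 216.17245035]
0.1 [410.91657987 212.94518805]
0.11 [411.32029828 209.69041392]
```

Request:
step_arm([
  [0.03,0.5,0.05,1,60],
  [0.03,0.5,0.05,1,60],
  [0.03,0.5,0.05,1,60],
  [0.03,0.5,0.05,1,60],
  [0.03,0.5,0.05,1,60],
  [0.03,0.5,0.05,1,60],
  [0.03,0.5,0.05,1,60],
  [0.03,0.5,0.05,1,60],
  [0.03,0.5,0.05,1,60],
])

```text
time_s: 7.73
tcp_pos: [0.5496, -0.0333, 0.2799]
eef_rot: [-180.0, 0.0, -85.0]
contact_force: [0.2, 0.3, 0.5]
gripper_width: 0.0599
gripper_force: 0.0
```

```bash
python3 -c "
from h import *
go([.47,-.24,.27],170)"
```

```text
go [0.47, -0.24, 0.27] 170 shares [0.796 0.389 0.039] turn 1.75 rows>= 15
```

Request:
step_arm([
  [0.5,0.39,0.04,1,60],
  [0.5,0.39,0.04,1,60],
  [0.8,0.39,0.04,1,60],
  [0.8,0.39,0.04,1,60],
  [0.8,0.39,0.04,1,60],
  [0.8,0.39,0.04,1,60],
  [0.8,0.39,0.04,1,60],
  [0.8,0.39,0.04,1,60],
  [0.8,0.39,0.04,1,60],
])

```text
time_s: 8.48
tcp_pos: [0.4713, -0.2423, 0.2698]
eef_rot: [-180.0, 0.0, -145.1]
contact_force: [0.2, 0.9, 1.3]
gripper_width: 0.0601
gripper_force: 0.0
```

Request:
step_arm([
  [0,0,0,0.75,60],
  [0,0,0,0.75,60],
  [0,0,0,0.75,60],
  [0,0,0,0.75,60],
  [0,0,0,0.75,60],
  [0,0,0,0.75,60],
  [0,0,0,0.75,60],
  [0,0,0,0.75,60],
])

```text
time_s: 9.15
tcp_pos: [0.4715, -0.2416, 0.2699]
eef_rot: [180.0, 0.0, 170.3]
contact_force: [0.2, 0.3, -0.3]
gripper_width: 0.0598
gripper_force: 0.0
```

```bash
python3 -c "
from h import *
im,st=snap('wrist','w5.png');print(st['tcp_pos'],st['eef_rot'],st['joints'])"
```

```text
[ 0.47154803 -0.24164435  0.26987101] [1.79980686e+02 3.61299172e-02 1.70325145e+02] [-5.92495260e+00  4.23013164e+00 -1.00168019e+01 -1.74490016e-02
 -7.57157514e+01 -9.37455969e+01]
```

View pics/w5.png

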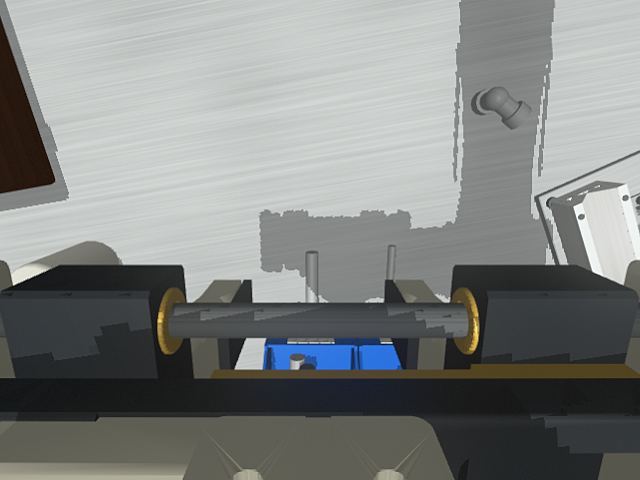

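```bash
python3 - <<'E'
from h import *
st=r.get_state()
im=cv2.imread('pics/w5.png');g=cv2.cvtColor(im,cv2.COLOR_BGR2GRAY)
for v in(248,251,254,258,265,275,285,295):print(v,g[v,300:326])
e=onz('wrist',312,252,.02,st);b=onz('wrist',312.5,298,.018,st);d=b-e
print(e,b,np.linalg.norm(d),np.degrees(np.arctan2(d[1],d[0])))
print('thin',onz('wrist',392,246,.018,st), 'top',onz('top',400,242.4,.018),onz('top',404,213.5,.018))
E
```

```text
248 [135 134 135 135 135 136 134 136 135 136 138 136 138 138 137 138 138 138
 138 138 137 138 138 138 136 137]
251 [138 138 137 138 137 136 117 104  96  91  87  84  84  83  91  99  95 110
 134 140 137 136 137 135 137 136]
254 [137 136 135 135 139 114 101 117 124 132 135 140 138 135 130 128 123 102
 123 138 136 135 135 134 134 136]
258 [133 136 133 134 137 110 100 114 125 131 140 148 145 138 131 127 119 100
 121 138 135 136 136 135 136 136]
265 [135 135 135 135 138 113 101 115 123 131 139 149 146 138 129 125 119  99
 120 136 133 133 133 133 134 134]
275 [147 127 130 132 131 114 102 114 123 130 140 147 146 137 128 124 118  98
 120 137 136 137 137 137 137 137]
285 [202 200 200 200 206 166 142 127 118 128 137 146 144 136 127 124 118  96
 120 138 134 134 134 133 134 134]
295 [198 197 196 197 204 167 137 154 177 189 202 212 211 200 187 144 105  85
 150 182 181 152 128 132 133 132]
[ 0.52466695 -0.25798426  0.02      ] [ 0.58603635 -0.26779851  0.018     ] 0.0621813631671679 -9.085856265324704
thin [ 0.533939   -0.15843286  0.018     ] top [ 0.52632723 -0.26333276  0.018     ] [ 0.61528719 -0.27760013  0.018     ]
```

```bash
python3 -c "
from h import *
go([.546,-.2615,.06],170.7);go([.546,-.2615,-.021],170.7)"
```

```text
go [0.546, -0.2615, 0.06] 170.7 shares [-0.307 -0.029  0.84 ] turn -0.003 rows>= 6
go [0.546, -0.2615, -0.021] 170.7 shares [-0.306 -0.029  1.164] turn -0.003 rows>= 8
```

Request:
step_arm([
  [-0.15,-0.03,0.1,0,50],
  [-0.3,-0.03,0.2,0,50],
  [-0.305,-0.03,0.35,0,50],
  [-0.305,-0.03,0.5,0,50],
  [-0.305,-0.03,0.65,0,50],
  [-0.305,-0.03,0.8,0,50],
  [-0.305,-0.03,0.9,0,50],
  [-0.305,-0.03,1,0,50],
  [-0.305,-0.03,1,0,50],
  [-0.305,-0.03,1,0,50],
])

```text
time_s: 10.03
tcp_pos: [0.5444, -0.2618, 0.0191]
eef_rot: [-180.0, -0.2, 170.5]
contact_force: [0.5, -1.0, 1.0]
gripper_width: 0.0496
gripper_force: 0.0
```

```bash
python3 -c "
from h import *
go([.546,-.2615,-.02],170.7)"
```

```text
go [0.546, -0.2615, -0.02] 170.7 shares [-0.007  0.002  0.156] turn -0.003 rows>= 1
```

Request:
step_arm([
  [-0.006,0,0.04,0,50],
  [-0.006,0,0.08,0,50],
  [-0.006,0,0.11,0,50],
  [-0.006,0,0.13,0,50],
  [-0.006,0,0.145,0,50],
  [-0.006,0,0.15,0,50],
  [-0.006,0,0.15,0,50],
])

```text
time_s: 10.62
tcp_pos: [0.5465, -0.2621, -0.0177]
eef_rot: [-180.0, -0.0, 170.4]
contact_force: [-0.7, 0.4, -0.6]
gripper_width: 0.05
gripper_force: 0.0
```

Request:
step_arm([
  [0,0,0,0,5],
  [0,0,0,0,5],
  [0,0,0,0,5],
  [0,0,0,0,5],
  [0,0,0,0,5],
  [0,0,0,0,5],
  [0,0,0,0,5],
], newtons=50)

```text
time_s: 11.2
tcp_pos: [0.5466, -0.2621, -0.0174]
eef_rot: [-180.0, 0.0, 170.4]
contact_force: [-0.7, 0.6, 0.2]
gripper_width: 0.0132
gripper_force: 49.2
```

Request:
step_arm([
  [0,0,0,0,35],
  [0,0,0,0,35],
  [0,0,0,0,35],
  [0,0,0.01,0,35],
  [0,0,0.02,0,35],
  [0,0,0.03,0,35],
  [0,0,0.03,0,35],
  [0,0,0.03,0,35],
])

```text
time_s: 11.87
tcp_pos: [0.5464, -0.2621, -0.0254]
eef_rot: [-180.0, -0.0, 170.4]
contact_force: [0.3, 0.5, -0.5]
gripper_width: 0.0349
gripper_force: 0.0
```

Request:
step_arm([
  [0,0,0,0,5],
  [0,0,0,0,5],
  [0,0,0,0,5],
  [0,0,0,0,5],
  [0,0,0,0,5],
  [0,0,0,0,5],
])

```text
time_s: 12.37
tcp_pos: [0.5467, -0.2621, -0.0249]
eef_rot: [180.0, 0.0, 170.4]
contact_force: [-0.6, 0.8, 0.5]
gripper_width: 0.0146
gripper_force: 50.0
```

Request:
step_arm([
  [0,0,0,0,35],
  [0,0,0,0,35],
  [0,0,0,0,35],
  [0,0,0.01,0,35],
  [0,0,0.02,0,35],
  [0,0,0.03,0,35],
  [0,0,0.03,0,35],
  [0,0,0.03,0,35],
])

```text
time_s: 13.03
tcp_pos: [0.5463, -0.2621, -0.0329]
eef_rot: [-180.0, -0.0, 170.4]
contact_force: [0.9, -0.5, -0.4]
gripper_width: 0.0351
gripper_force: 0.0
```

Request:
step_arm([
  [0,0,0,0,5],
  [0,0,0,0,5],
  [0,0,0,0,5],
  [0,0,0,0,5],
  [0,0,0,0,5],
  [0,0,0,0,5],
])

```text
time_s: 13.53
tcp_pos: [0.5467, -0.2621, -0.0324]
eef_rot: [-180.0, 0.0, 170.4]
contact_force: [-0.1, 0.8, -0.0]
gripper_width: 0.0146
gripper_force: 50.0
```

```bash
python3 -c "
from h import *
snap('scene','s6.png');im,st=snap('wrist','w6.png');print(st['tcp_pos'],proj('scene',st['tcp_pos']),proj('scene',st['tcp_pos']+[0,0,.03]))
a=cv2.imread('pics/w6.png')[200:400,180:460]
b=cv2.imread('pics/s6.png')[250:350,160:300]
cv2.imwrite('pics/c6.png',np.hstack([cv2.resize(a,(420,300)),cv2.resize(b,(380,271)) if 0 else cv2.resize(b,(380,300))]))"
```

```text
[ 0.54664748 -0.26213949 -0.03243075] [253.53680665 333.77225658] [252.57187889 323.79496774]
```

View pics/c6.png

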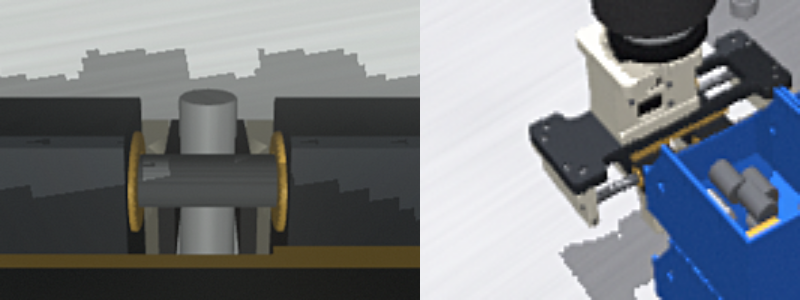

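Request:
step_arm([
  [0,0,0,0,5],
  [0,0,-0.02,0,5],
  [0,0,-0.04,0,5],
  [0,0,-0.06,0,5],
  [0,0,-0.08,0,5],
  [0,0,-0.1,0,5],
  [0,0,-0.1,0,5],
], newtons=60)

```text
time_s: 14.22
tcp_pos: [0.5474, -0.2623, -0.0061]
eef_rot: [-180.0, 0.1, 170.4]
contact_force: [-0.5, 0.0, -1.3]
gripper_width: 0.0147
gripper_force: 60.0
```

```bash
python3 -c "
from h import *
s=r.get_state();print(s['contact_force'],s['moment'],s['gripper_width'])"
```

```text
[-0.54035891  0.01084453 -1.32984813] [ 0.06188384 -0.1226886  -0.0475871 ] 0.014683742453869775
```

Request:
step_arm([
  [0.06,0,0,0,5],
  [0.13,0,0,0,5],
  [0.2,0,0,0,5],
  [0.27,0,0,0,5],
  [0.34,0,0,0,5],
  [0.41,0,0,0,5],
  [0.48,0,0,0,5],
  [0.55,0,0,0,5],
  [0.62,0,0,0,5],
  [0.67,0,0.02,0,5],
  [0.7,0,0.04,0,5],
  [0.7,0,0.04,0,5],
])

```text
time_s: 15.22
tcp_pos: [0.3719, -0.2326, -0.0181]
eef_rot: [180.0, -0.1, 170.4]
contact_force: [-0.1, 0.6, -1.8]
gripper_width: 0.0145
gripper_force: 60.0
```

```bash
python3 -c "
from h import *
s=r.get_state();print(s['contact_force'],s['moment'],s['gripper_width'])"
```

```text
[-0.13228517  0.58421668 -1.84371281] [ 0.03497623  0.05456823 -0.02167339] 0.014539999565327148
```

Request:
step_arm([
  [0,0,0.02,0,5],
  [0,0,0.04,0,5],
  [0,0,0.055,0,5],
  [0,0,0.06,0,5],
  [0,0,0.06,0,5],
  [0,0,0.06,0,20],
  [0,0,0.06,0,20],
  [0,0,0.06,0,40],
  [0,0,0.06,0,60],
  [0,0,0.06,0,60],
  [0,0,0.06,0,60],
])

```text
time_s: 16.13
tcp_pos: [0.3742, -0.233, -0.0323]
eef_rot: [180.0, 0.0, 170.4]
contact_force: [-0.0, -0.0, 0.2]
gripper_width: 0.0412
gripper_force: 0.0
```

Request:
step_arm([
  [0,0,-0.15,0,60],
  [0,0,-0.3,0,60],
  [0,0,-0.45,0,60],
  [0,0,-0.6,0,60],
  [-0.1,0,-0.75,0,60],
  [-0.2,0,-0.9,0,60],
  [-0.2,0,-0.96,0,60],
  [-0.2,0,-0.96,0,60],
])

```text
time_s: 16.8
tcp_pos: [0.4271, -0.2425, 0.2126]
eef_rot: [-179.9, 0.5, 170.5]
contact_force: [-0.1, 0.1, -0.3]
gripper_width: 0.06
gripper_force: 0.0
```

```bash
python3 -c "
from h import *
im,st=snap('wrist','w7.png');print(st['tcp_pos'],st['eef_rot']);
for p in([.33,-.23,.02],[.37,-.233,.018],[.44,-.244,.01],[.51,-.256,.015]):print(p,proj('wrist',p,st))
snap('top','t7.png')
print(proj('top',[.44,-.24,.01]))"
```

```text
[ 0.42706268 -0.24245035  0.21259279] [-179.92777866    0.46238627  170.46355346]
[0.33, -0.23, 0.02] [314.60353938 117.21147051]
[0.37, -0.233, 0.018] [318.23879339 158.49432854]
[0.44, -0.244, 0.01] [318.81784757 224.84160542]
[0.51, -0.256, 0.015] [318.49544744 287.49478109]
[392.44039904 271.25511253]
```

```bash
python3 - <<'E'
from h import *
g=cv2.cvtColor(cv2.imread('pics/w7.png'),cv2.COLOR_BGR2GRAY)
for v in range(120,310,8):
    row=g[v,270:370];print(v,' '.join(f'{x:3d}' for x in row[::3]))
E
```

```text
120 194 197 199 200 203 203 203 203 201 199 198 198 201 204 205 205 203 200 200 198 197 199 202 203 203 203 201 202 203 202 202 202 202 203
128 197 197 196 193 193 193 194 196 198 198 199 199 201 201 204 204 204 205 205 204 203 201 202 202 202 201 201 203 205 208 210 210 210 209
136 202 205 204 204 202 200 200 200 199 199 200 201 201 203 205 207 208 211 211 210 211 210 210 209 207 204 202 201 200 202 201 201 200 201
144 201 205 206 206 209 209 210 210 209 207 204 200 200 204 121 182 224 205 170 183 208 208 208 207 206 204 204 205 204 201 202 202 202 203
152 204 203 202 201 202 203 204 201 200 199 199 198 198 200 125 184 225 204 168 183 205 203 201 200 198 199 201 201 203 202 204 204 206 203
160 197 199 199 200 199 198 195 195 197 197 198 198 199 199 125 184 226 202 168 179 204 205 205 205 202 202 202 203 204 203 202 200 200 201
168 197 197 197 198 198 202 204 204 204 202 201 202 201 203 121 186 224 200 160 159 206 208 209 208 206 205 204 202 201 201 199 201 203 203
176 198 199 201 201 201 203 203 204 204 204 203 202 199 201 127 187 225 198 165 184 201 201 200 199 198 197 197 199 200 
[... 1559 characters left out ...]

272 131 131 154 132 135 133 131 131 131 133 133  92  66  65  88  89  87  88  90  62  65  81 133 132 131 131 130 129 128 128 129 129 129 131
280 199 194 195 193 193 195 196 194 193 127 130 132  65 112 119 127 130 128 124 116  64 132 130 129 129 129 129 128 131 133 132 130 131 131
288 193 193 195 197 197 196 194 191 191 191 193 196 118  89  78  96  97  94  78  85  99 132 131 131 131 130 132 131 132 132 130 130 129 130
296 197 198 196 195 193 193 192 194 193 192 193 193  95 110 123 132 136 124 119 108  60 134 133 133 131 131 132 130 132 133 132 133 132 132
304  55  55  54  54  54  56  54  55  54  55  54  55  54  53  54  52  52  52  53  54  53  51  51  51  51  52  51  52  52  51  51  51  51  50
```

```bash
python3 - <<'E'
from h import *
st=r.get_state()
e=onz('wrist',319,140,.012,st);h=onz('wrist',319,262,.028,st);d=h-e;print(e,h,np.linalg.norm(d[:2]))
u=d/np.linalg.norm(d[:2]);u[2]=0;print(np.degrees(np.arctan2(u[1],u[0])))
c=h+u*.032;print('coupling via hex',c,'via end',e+u*.162)
c=(c+e+u*.162)/2;go([c[0],c[1],-.024],170.5);go([c[0],c[1],.05],170.5)
E
```

```text
[ 0.34748891 -0.22739485  0.012     ] [ 0.47039175 -0.24797008  0.028     ] 0.12461318886845084
-9.503785500913228
coupling via hex [ 0.50195254 -0.25325368  0.028     ] via end [ 0.50726541 -0.25414312  0.012     ]
go [np.float64(0.5046089749358055), np.float64(-0.2536984003623226), -0.024] 170.5 shares [-0.326  0.004  0.929] turn -0.001 rows>= 6
go [np.float64(0.5046089749358055), np.float64(-0.2536984003623226), 0.05] 170.5 shares [-0.327  0.004  0.633] turn -0.001 rows>= 5
```

Request:
step_arm([
  [-0.15,0,0.15,0,60],
  [-0.3,0,0.3,0,60],
  [-0.333,0,0.45,0,60],
  [-0.333,0,0.6,0,60],
  [-0.333,0,0.75,0,60],
  [-0.333,0,0.85,0,60],
  [-0.333,0,0.92,0,60],
  [-0.333,0,0.95,0,60],
  [-0.333,0,0.96,0,60],
  [-0.333,0,0.96,0,60],
])

```text
time_s: 17.73
tcp_pos: [0.505, -0.2552, -0.0327]
eef_rot: [-180.0, -0.1, 170.4]
contact_force: [-0.4, 0.0, 0.2]
gripper_width: 0.0602
gripper_force: 0.0
```

Request:
step_arm([
  [0,0,0,0,5],
  [0,0,0,0,5],
  [0,0,0,0,5],
  [0,0,0,0,5],
  [0,0,0,0,5],
  [0,0,0,0,5],
  [0,0,0,0,5],
  [0,0,0,0,5],
])

```text
time_s: 18.4
tcp_pos: [0.5058, -0.2552, -0.0321]
eef_rot: [-180.0, 0.0, 170.4]
contact_force: [-0.8, 0.7, 4.2]
gripper_width: 0.0262
gripper_force: 60.0
```

Request:
step_arm([
  [0,0,-0.05,0,5],
  [0,0,-0.15,0,5],
  [0,0,-0.3,0,5],
  [0,0,-0.45,0,5],
  [0,0,-0.55,0,5],
  [0,-0.1,-0.6,0,5],
  [0,-0.25,-0.6,0,5],
  [0,-0.4,-0.6,0,5],
  [0,-0.55,-0.6,0,5],
  [0,-0.7,-0.6,0,5],
  [0,-0.85,-0.6,0,5],
  [0,-0.95,-0.6,0,5],
])

```text
time_s: 19.4
tcp_pos: [0.4645, -0.492, 0.1166]
eef_rot: [180.0, -0.1, 170.3]
contact_force: [0.3, 1.0, -2.1]
gripper_width: 0.0266
gripper_force: 60.0
```

```bash
python3 -c "
from h import *
s=r.get_state();print(s['contact_force'],s['gripper_width'],s['gripper_force'],s['joints'][5],s['tcp_pos'])
go([.666,.1128,.12],196.1)"
```

```text
[ 0.32844649  0.97126121 -2.14057332] 0.026634852334721286 60.00072956085205 -69.47751947959252 [ 0.46454575 -0.49202596  0.11656213]
go [0.666, 0.1128, 0.12] 196.1 shares [-0.389  2.52  -0.013] turn -0.429 rows>= 16
```

Request:
step_arm([
  [0,0.15,0,0,5],
  [0,0.3,0,0,5],
  [0,0.45,0,0,5],
  [0,0.6,0,0,5],
  [0,0.75,0,0,5],
  [0,0.9,0,0,5],
  [0,1,0,0,5],
  [0,1,0,0,5],
  [0,1,0,0,5],
])

```text
time_s: 20.15
tcp_pos: [0.5075, -0.2413, 0.1173]
eef_rot: [180.0, -0.0, 170.6]
contact_force: [-0.0, -0.5, -1.0]
gripper_width: 0.0269
gripper_force: 60.0
```

Request:
step_arm([
  [0,0.15,0,0,5],
  [0,0.3,0,0,5],
  [0,0.45,0,0,5],
  [0,0.6,0,-0.1,5],
  [0,0.75,0,-0.2,5],
  [0,0.9,0,-0.3,5],
  [0,1,0,-0.43,5],
  [0,1,0,-0.43,5],
  [0,1,0,-0.43,5],
])

```text
time_s: 20.9
tcp_pos: [0.5492, 0.0042, 0.117]
eef_rot: [-180.0, -0.1, -163.7]
contact_force: [-0.2, -0.1, -0.8]
gripper_width: 0.0267
gripper_force: 60.0
```

```bash
python3 -c "
from h import *
s=r.get_state();print(s['contact_force'],s['gripper_width'],s['gripper_force'],s['joints'][5],s['tcp_pos'])
go([.666,.1128,.10],196.1)"
```

```text
[-0.23893259 -0.10752716 -0.78494156] 0.02667289126748539 59.997761249542236 -94.55057197897624 [0.54917458 0.00416152 0.11698365]
go [0.666, 0.1128, 0.1] 196.1 shares [-0.571  0.286  0.067] turn 0.004 rows>= 4
```

Request:
step_arm([
  [-0.15,0,0,0,5],
  [-0.3,0,0,0,5],
  [-0.45,0,0,0,5],
  [-0.57,0.1,0,0,5],
  [-0.57,0.2,0,0,5],
  [-0.57,0.28,0,0,5],
  [-0.57,0.286,0,0,5],
  [-0.57,0.286,0,0,5],
])

```text
time_s: 21.57
tcp_pos: [0.6657, 0.1114, 0.1168]
eef_rot: [-180.0, -0.1, -163.9]
contact_force: [-1.0, -0.3, -0.6]
gripper_width: 0.0268
gripper_force: 60.0
```

```bash
python3 - <<'E'
from h import *
im,st=snap('wrist','w8.png');print(st['tcp_pos'],st['eef_rot'],st['contact_force'])
snap('top','t8.png');snap('scene','s8.png')
a=cv2.resize(cv2.imread('pics/w8.png'),(400,300))
b=cv2.resize(cv2.imread('pics/t8.png')[165:285,210:370],(400,300),interpolation=cv2.INTER_CUBIC)
c=cv2.resize(cv2.imread('pics/s8.png')[160:280,320:480],(400,300),interpolation=cv2.INTER_CUBIC)
cv2.imwrite('pics/c8.png',np.vstack([np.hstack([a,b]),np.hstack([c,c*0])]))
E
```

```text
[0.66567704 0.1114032  0.11676023] [-1.79991371e+02 -7.87045651e-02 -1.63857478e+02] [-0.96613022 -0.2943458  -0.61611545]
```

View pics/c8.png

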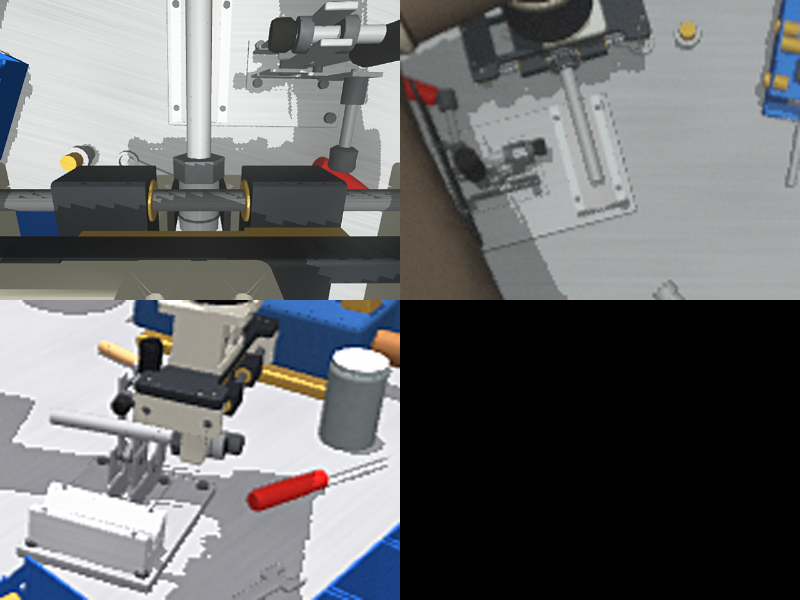

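```bash
python3 - <<'E'
from h import *
st=r.get_state();Y=np.array([.961,.277,0])
g=cv2.cvtColor(cv2.imread('pics/w8.png'),cv2.COLOR_BGR2GRAY)
print('blk col',g[180:215,280]);print('hex col',g[236:262,318]);print(g[100,255:385:3]);print(g[180,255:385:3])
for v in(195,198):print((onz('wrist',280,v,.057,st)-st['tcp_pos'])@Y)
for z in(.17,.18):print((onz('wrist',318,248,z,st)-st['tcp_pos'])@Y)
for v in(100,180):print([onz('wrist',u,v,.057,st).round(4) for u in(270,366)])
E
```

```text
blk col [252 251 251 252 251 251 251 251 251 251 251 251 251 252 248 238 236 239
 233 201 146 203 235 230 227 222 222 224 224 223 224 228 228 226 224]
hex col [234 234 234 234 235 234 235 233 233 233 234 233 234 233 233 234 235 238
 163  50  62  62  74 122 144 147]
[225 225 222 221 203 238 240 252 252 252 251 253 234 234 181 167 187 207
 216 221 226 233 234 222 214 197 183 150 239 239 241 243 251 252 251 251
 252 249 233 233 232 232 232 232]
[224 223 224 223 224 202 237 252 251 252 252 253 222 228 241 162 190 208
 221 224 227 235 236 222 213 197 173 133 243 240 235 235 251 253 254 251
 245 236 235 235 235 236 236 236]
-0.03734982120409511
-0.03528708543021159
-0.02924032456139814
-0.031853900610683085
[array([0.5798, 0.0532, 0.057 ]), array([0.5624, 0.1129, 0.057 ])]
[array([0.6294, 0.0659, 0.057 ]), array([0.6112, 0.1287, 0.057 ])]
```

Request:
step_arm([
  [0,0,0.08,0,5],
  [0,0,0.16,0,5],
  [0,0,0.24,0,5],
  [0,0,0.32,0,5],
  [0,0,0.38,0,5],
  [0,0,0.4,0,5],
  [0,0,0.4,0,5],
  [0,0,0.4,0,5],
])

```text
time_s: 22.38
tcp_pos: [0.6665, 0.1114, 0.0181]
eef_rot: [-180.0, 0.0, -163.8]
contact_force: [-0.6, -0.7, -0.3]
gripper_width: 0.0266
gripper_force: 60.0
```

Request:
step_arm([
  [0,0,0.01,0,5],
  [0,0,0.02,0,5],
  [0,0,0.03,0,5],
  [0,0,0.04,0,5],
  [0,0,0.05,0,5],
  [0,0,0.05,0,5],
], newtons=20)

```text
time_s: 22.88
tcp_pos: [0.6659, 0.1123, 0.0047]
eef_rot: [180.0, -0.0, -163.8]
contact_force: [0.3, 0.9, -1.0]
gripper_width: 0.0273
gripper_force: 20.0
```

Now a little lower, then push toward the block (tool +x) until the hex touches.

Request:
step_arm([
  [0,0,0.008,0,5],
  [0,0,0.016,0,5],
  [0,0,0.02,0,5],
  [0,0,0.02,0,5],
])

```text
time_s: 23.22
tcp_pos: [0.6661, 0.112, 0.0]
eef_rot: [-180.0, 0.0, -163.8]
contact_force: [1.3, -0.3, 1.2]
gripper_width: 0.0271
gripper_force: 20.0
```

Request:
step_arm([
  [0.008,0,0,0,5],
  [0.016,0,0,0,5],
  [0.02,0,0,0,5],
  [0.02,0,0,0,5],
  [0.02,0,0,0,5],
])

```text
time_s: 23.63
tcp_pos: [0.6613, 0.1108, 0.0003]
eef_rot: [180.0, 0.0, -163.8]
contact_force: [1.5, -0.1, 1.8]
gripper_width: 0.0273
gripper_force: 20.0
```

Request:
step_arm([
  [0.008,0,0,0,5],
  [0.012,0,0,0,5],
  [0.012,0,0,0,5],
  [0.012,0,0,0,5],
])

```text
time_s: 23.97
tcp_pos: [0.6583, 0.1098, 0.0001]
eef_rot: [-180.0, 0.0, -163.8]
contact_force: [2.0, 0.6, 2.6]
gripper_width: 0.0274
gripper_force: 20.0
```

```bash
python3 -c "
from h import *
s=r.get_state();print(s['contact_force'],s['gripper_width'],s['tcp_pos'])
im,st=snap('wrist','w9.png')
g=cv2.cvtColor(im,cv2.COLOR_RGB2GRAY)
print(g[190:300:2,318]);print(g[190:300:2,290])
for u in(275,280,285):print(u,g[170:260:2,u])
for p in([0.568+.961*.065,.0845+.277*.065,.056],[0.568+.961*.065,.0845+.277*.065,.065]):print(proj('wrist',p,st))
"
```

```text
[2.01129921 0.62673035 2.64719268] 0.02743799648679816 [6.58288772e-01 1.09822486e-01 1.44935256e-04]
[206 205 207 206 206 206 206 206 207 207 205 205 206 205 206 204 206 205
 205 206 206 206 204 205 205 205 205 203 204 204 204 204 207 148  58  62
  89 126  84  85  84  85  85  84  83  81  81  79  78  77  77  78  78  71
 127]
[212 212 212 213 212 211 213 212 210 211 211 211 211 210 210 209 210 211
 209 209 209 209 208 208 209 208 210 119 114  66  66  66  66  66  68  83
  69  73  68  68  68  67  67  65  67  65  66  65  63  65  63  67  99  97
  97]
275 [209 209 211 210 210 210 209 209 208 209 208 207 208 208 209 210 209 209
 208 207 208 206 206 207 207 207 206 206 208 207 207 207 205 206 205 205
 203 206 171 139 140 137 135 138 137]
280 [211 210 211 211 210 210 210 212 211 210 211 210 209 211 210 211 209 209
 209 209 209 209 208 209 208 207 207 208 207 207 207 207 207 207 206 206
 207 215 134 141 114  63  84  87  84]
285 [210 210 209 211 211 210 210 209 211 210 210 210 210 208 208 210 209 209
 208 209 208 208 207 208 208 209 208 207 207 207 207 208 208 206 205 207
 208 165 139 115  61  66  67  78  87]
[320.24914294 251.39061904]
[320.43699272 257.85319556]
```

```bash
python3 -c "
from h import *
st=r.get_state();Y=np.array([.961,.277,0]);t=st['tcp_pos']
print([(onz('wrist',283,v,.057,st)-t)@Y for v in(244,246)],[(onz('wrist',318,256,z,st)-t)@Y for z in(.062,.0655)])
print('row bare end?');g=cv2.cvtColor(cv2.imread('pics/w9.png'),cv2.COLOR_BGR2GRAY);print(g[0:120:3,318])
"
```

```text
[np.float64(-0.031928763668856865), np.float64(-0.031136040087539903)] [np.float64(-0.028611913800749032), np.float64(-0.029609655916864375)]
row bare end?
[199 198 199 198 199 199 198 200 200 201 199 201 200 201 201 201 200 200
 201 201 201 201 201 202 202 202 201 201 201 200 202 201 201 203 202 203
 203 204 205 204]
```

Request:
step_arm([
  [0.006,0,0,0,5],
  [0.012,0,0,0,5],
  [0.012,0,0,0,5],
  [0.012,0,0,0,5],
])

```text
time_s: 24.35
tcp_pos: [0.6553, 0.1089, 0.0001]
eef_rot: [-180.0, -0.0, -163.8]
contact_force: [4.0, -1.3, 2.4]
gripper_width: 0.0275
gripper_force: 20.0
```

Request:
step_arm([
  [-0.004,0,0,0,30],
  [-0.004,0,0,0,40],
  [-0.004,0,0,0,60],
  [-0.004,0,0,0,60],
  [-0.004,0,-0.1,0,60],
  [-0.004,0,-0.25,0,60],
  [-0.004,0,-0.4,0,60],
  [-0.004,0,-0.55,0,60],
  [-0.004,0,-0.7,0,60],
  [-0.004,0,-0.85,0,60],
  [-0.004,0,-1,0,60],
  [-0.004,0,-1,0,60],
])

```text
time_s: 25.35
tcp_pos: [0.6595, 0.1096, 0.2592]
eef_rot: [-180.0, 0.7, -163.7]
contact_force: [1.5, 0.6, 2.0]
gripper_width: 0.0604
gripper_force: 0.0
```

```bash
python3 - <<'E'
from h import *
im,st=snap('wrist','w10.png');t=st['tcp_pos'];print(t,st['gripper_width'])
g=cv2.cvtColor(im,cv2.COLOR_RGB2GRAY)
for y,z in((-.065,.056),(0,.056),(.065,.065),(.075,.065)):
    print(proj('wrist',[.568+.961*y,.0845+.277*y,z],st).round())
for v in range(60,290,12): print(v,g[v,260:380:3])
E
```

```text
[0.65953505 0.10964378 0.25922965] 0.06044241140255891
[320.  50.]
[319. 120.]
[319. 185.]
[319. 195.]
60 [217 216 218 220 221 219 215 217 188 248 214 255 253 252 226 229 230 232
 130 200 235 219 188 215 232 231 235 238 252 252 251 234 235 234 233 233
 232 232 232 231]
72 [216 218 218 218 220 219 219 220 184 244 247 250 250 251 223 230 229 235
 142 204 234 218 183 224 233 232 236 248 250 250 251 234 234 234 234 233
 233 233 231 232]
84 [219 219 220 222 221 220 221 219 182 245 246 250 250 251 228 231 231 237
 152 209 235 217 179 234 237 235 239 250 250 250 249 236 235 236 234 234
 233 233 233 232]
96 [220 220 220 221 220 217 217 219 180 245 246 250 250 251 229 231 232 240
 160 212 236 216 173 244 238 236 239 250 250 250 246 239 240 240 240 239
 239 228 240 241]
108 [220 219 219 221 221 219 220 222 187 245 246 250 250 251 229 231 233 241
 169 217 237 211 165 244 240 236 237 251 250 250 240 233 232 232 231 231
 230 190 238  83]
120 [218 217 219 221 220 219 219 221 182 243 245 250 250 252 230 230 233 242
 175 221 239 210 148 242 240 237 237 250 250 250 236 235 234 233 233 233
 236 217 24
[... 1658 characters left out ...]
48 149 150
 148 148 147 150]
252 [146 145 145 147 149 138 151 154 156 157 158 159 158 158 158 142 106 139
 152 146 142 143 145 146 148 150 153 149 149 150 151 151 152 150 147 146
 146 146 147 150]
264 [149 147 146 145 148 149 145 143 145 149 149 148 148 147 137 147 154 154
 155 153 154 153 153 157 146 108 128 149 146 117 145 116 117 149 144 144
 145 146 149 148]
276 [211 213 212 211 210 214 177 145 145 146 145 145 144 146 146 145 146 143
 144 149 148 143 146 140 138 154 150 152 148 147 142 119 148 148 139 123
 134 147 146 146]
288 [211 212 214 214 213 213 214 224 139 147 146 147 146 144 143 143 146 146
 143 144 145 146 143 141 142 140 139 133 145 150 149 135 107 122 146 145
 149 147 146 145]
```

```bash
python3 -c "
from h import *
go([.5325,.2075,.25],-133.9);print(r.get_state()['joints'])"
```

```text
go [0.5325, 0.2075, 0.25] -133.9 shares [0.374 0.516 0.018] turn -0.498 rows>= 5
[ 2.62136358e+01  1.77583040e+01  5.04077271e+00  5.84378871e-02
 -7.68249311e+01 -9.99891895e+01]
```

Request:
step_arm([
  [0.37,0.51,0,-0.75,60],
  [0.37,0.51,0,-0.75,60],
  [0.37,0.51,0,-0.75,60],
  [0.37,0.51,0,-0.75,60],
  [0.37,0.51,0,-0.75,60],
  [0.37,0.51,0,-0.75,60],
  [0.37,0.51,0,-0.75,60],
  [0.37,0.51,0,-0.75,60],
])

```text
time_s: 26.07
tcp_pos: [0.531, 0.206, 0.2491]
eef_rot: [179.9, -0.1, -118.6]
contact_force: [-0.5, 0.8, 0.9]
gripper_width: 0.0598
gripper_force: 0.0
```

Request:
step_arm([
  [0,0,0,-0.75,60],
  [0,0,0,-0.75,60],
  [0,0,0,-0.75,60],
  [0,0,0,-0.75,60],
  [0,0,0,-0.75,60],
  [0,0,0,-0.75,60],
  [0,0,0,-0.75,60],
  [0,0,0,-0.75,60],
])

```text
time_s: 26.73
tcp_pos: [0.5316, 0.2056, 0.2492]
eef_rot: [179.9, -0.0, -73.8]
contact_force: [0.4, 0.1, -0.1]
gripper_width: 0.0599
gripper_force: 0.0
```

```bash
python3 - <<'E'
from h import *
im,st=snap('wrist','w11.png');t=st['tcp_pos'];print(t,st['eef_rot'])
go([.5325,.2075,.135],-73.9)
hsv=cv2.cvtColor(im,cv2.COLOR_RGB2GRAY)
m=(hsv<55).astype(np.uint8)
for z in(.115,.16,.197):print(proj('wrist',[.5325,.2075,z],st).round())
n,l,s,c=cv2.connectedComponentsWithStats(m)
for i in range(1,n):
    if s[i,4]>150:print(s[i],c[i].round())
u,v=proj('wrist',[.5325,.2075,.197],st).astype(int)
for k in range(-36,37,6):print(v+k,hsv[v+k,u-45:u+45:3])
E
```

```text
[0.5315945  0.20560379 0.24917316] [ 1.79922736e+02 -1.49838686e-02 -7.38081351e+01]
go [0.5325, 0.2075, 0.135] -73.9 shares [-0.006 -0.006  0.457] turn -0.001 rows>= 3
[315. 228.]
[315. 239.]
[314. 252.]
[    0     0    96   244 11800] [ 54. 114.]
[  0  13  36  17 247] [18. 21.]
[  0 116  27  17 271] [ 13. 124.]
[303 125  26  20 161] [313. 135.]
[  0 159  23  19 378] [ 10. 168.]
[  0 211  18  30 441] [  8. 225.]
[ 296  216   37   52 1269] [313. 241.]
[ 444  265  194  105 7578] [529. 309.]
[    0   266   640   214 46566] [237. 370.]
[385 280  21  24 296] [393. 294.]
[218 338  28  32 637] [229. 351.]
[392 338  27  32 629] [407. 352.]
215 [141 143 141 143 142 140 137 143 144 144 128 159  83  90  73  55  67  83
  91  91 133 148 145 148 143 146 146 143 146 143]
221 [138 141 140 144 143 138 136 143 142 150  81 104  45  45  48  47  49  51
  49  58 151 144 147 147 142 146 144 143 146 142]
227 [138 119 122 122 123 119 128 134  98  77  76  45  46  45  48  48  48  50
  51  52  55  84  79 151 140 144 145 140 143 139]
233 [110  78  77  77  76  76  76  75  73 144 105  45  46  45  48  47  48  48
 
[... 491 characters left out ...]
 52  53  54  54
  56  56  49 182 197 199 198 202 199 200 198 198]
263 [131 130 130 132 135 130 130 134 134 130 137  34  49  52  53  53  53  54
  51  39 201 200 206 197 203 195 205 195 198 199]
269 [132 133 131 132 129 130 133 136 134 130 132 131 132 134 141 138 135 204
 197 195 200 202 196 200 195 203 195 196 197 204]
275 [133 131 133 133 131 130 134 134 129 132 131 138 131 135 131 133 130 126
 202 195 198 201 198 200 198 200 198 193 200 198]
281 [134 132 133 130 130 132 135 131 130 132 132 130 134 131 131 134 134 132
 130 157 183 199 203 195 206 193 193 201 187 148]
287 [131 134 132 131 130 134 132 131 133 131 135 132 136 131 134 133 132 131
 131 134 129 192 181 127 129 131 131 138 132 138]
```

Request:
step_arm([
  [-0.006,-0.006,0.12,0,60],
  [-0.006,-0.006,0.24,0,60],
  [-0.006,-0.006,0.34,0,60],
  [-0.006,-0.006,0.4,0,60],
  [-0.006,-0.006,0.43,0,60],
  [-0.006,-0.006,0.46,0,60],
  [-0.006,-0.006,0.46,0,60],
])

```text
time_s: 27.37
tcp_pos: [0.5326, 0.2075, 0.134]
eef_rot: [179.9, -0.0, -73.9]
contact_force: [0.2, -0.2, -0.1]
gripper_width: 0.0599
gripper_force: 0.0
```

Request:
step_arm([
  [0,0,0,0,5],
  [0,0,0,0,5],
  [0,0,0,0,5],
  [0,0,0,0,5],
  [0,0,0,0,5],
  [0,0,0,0,5],
  [0,0,0,0,5],
], newtons=20)

```text
time_s: 27.95
tcp_pos: [0.5338, 0.2082, 0.1355]
eef_rot: [-179.9, 0.0, -73.8]
contact_force: [3.0, 0.7, 0.3]
gripper_width: 0.0258
gripper_force: 20.0
```

Request:
step_arm([
  [-0.056,0,0.003,0,5],
  [-0.112,0,0.011,0,5],
  [-0.167,0,0.025,0,5],
  [-0.22,0,0.0445,0,5],
  [-0.27,0,0.069,0,5],
  [-0.318,0,0.0985,0,5],
  [-0.318,0,0.0985,0,5],
])

```text
time_s: 28.53
tcp_pos: [0.5122, 0.287, 0.1103]
eef_rot: [-179.8, 0.1, -73.7]
contact_force: [7.0, 3.2, -2.3]
gripper_width: 0.0262
gripper_force: 20.0
```

Request:
step_arm([
  [-0.045,0,0.034,0,5],
  [-0.087,0,0.0725,0,5],
  [-0.124,0,0.115,0,5],
  [-0.157,0,0.1605,0,5],
  [-0.185,0,0.21,0,5],
  [-0.208,0,0.2615,0,5],
  [-0.222,0,0.305,0,5],
  [-0.23,0,0.335,0,5],
  [-0.23,0,0.345,0,5],
  [-0.23,0,0.345,0,5],
])

```text
time_s: 29.37
tcp_pos: [0.4972, 0.3426, 0.0248]
eef_rot: [-179.7, 0.2, -73.7]
contact_force: [7.9, 6.4, -1.9]
gripper_width: 0.0257
gripper_force: 20.0
```

Request:
step_arm([
  [0,0,0.01,0,5],
  [0,0,0.02,0,5],
  [0,0,0.03,0,5],
  [0,0,0.03,0,5],
], newtons=35)

```text
time_s: 29.7
tcp_pos: [0.4976, 0.3429, 0.0227]
eef_rot: [-179.5, 0.2, -73.6]
contact_force: [-8.6, -0.0, 36.7]
gripper_width: 0.0258
gripper_force: 35.0
```

Request:
step_arm([
  [0,0,-0.02,0,5],
  [0,0,-0.02,0,40],
  [0,0,-0.02,0,60],
  [0,0,-0.02,0,60],
  [0,0,-0.02,0,60],
  [0,0,-0.15,0,60],
  [0,0,-0.3,0,60],
  [0,0,-0.45,0,60],
  [0,0,-0.6,0,60],
  [0,0,-0.75,0,60],
  [0,0,-0.85,0,60],
  [0,0,-0.85,0,60],
])

```text
time_s: 30.7
tcp_pos: [0.4968, 0.3407, 0.2353]
eef_rot: [-179.6, 0.2, -73.7]
contact_force: [1.4, 0.8, 1.1]
gripper_width: 0.0601
gripper_force: 0.0
```

```bash
python3 - <<'E'
from h import *
im,st=snap('wrist','w12.png');print(st['tcp_pos'],st['gripper_width'],st['contact_force'])
g=cv2.cvtColor(im,cv2.COLOR_RGB2GRAY)
P=np.array([.5325,.2075,.045]);X=np.array([.277,-.961,0])
for th in(1.0,1.2,1.36):
    q=[proj('wrist',P+d*(-np.sin(th)*X+np.cos(th)*np.array([0,0,1])),st).round() for d in(.07,.152)];print(th,q)
u=int(q[1][0])
for v in range(60,300,10):print(v,g[v,u-42:u+43:6])
s,_=snap('scene','s12.png');gs=cv2.cvtColor(s,cv2.COLOR_RGB2GRAY);m=(gs<60).astype(np.uint8)
for th in(1.0,1.2,1.36):print(th,[proj('scene',P+d*(-np.sin(th)*X+np.cos(th)*np.array([0,0,1]))).round(1) for d in(.07,.111,.152)])
m[:, :320]=0;n,l,S,c=cv2.connectedComponentsWithStats(m[140:280])
for i in range(1,n):
    if S[i,4]>25:print(S[i]+[0,140,0,0,0],c[i]+[0,140])
E
```

```text
[0.49677    0.34073234 0.2353333 ] 0.06006078409865663 [1.35914434 0.81509612 1.08009538]
1.0 [array([321., 135.]), array([321., 220.])]
1.2 [array([321., 143.]), array([321., 229.])]
1.36 [array([321., 146.]), array([321., 231.])]
60 [230 223 225 232 143  83 164 168 169 128 228 229 227 234 227]
70 [ 83  79  76  61 192 110 111 163 107  61 205 233 228 232 229]
80 [122 124 123 114 200  66 168 211 170  97 234 235 228 232 230]
90 [ 63  68  72  61 191 104 160 211 212  85 237 237 227 231 232]
100 [155 151 154  88  71 151 161 213 242 201 137 127 228 231 232]
110 [230 227 229 236 237 245 161 216 238 246 239 239 230 231 233]
120 [230 227 230 227 234 231 155 216 231 235 232 234 230 230 233]
130 [136 147 165 173 195 206 129 217 223 229 230 234 230 229 234]
140 [203 211 208 212 204 130 140 218 201 208 203 217 213 212 209]
150 [207 205 210 212 136  46  57  63  59 180 209 207 204 208 207]
160 [213 205 215 205 137  51  57  66  58 118 216 211 212 208 209]
170 [135 146 211 207 141  52  60  67  56 184 208 206 212 205 211]
180 [137 140 137 138 138  51  60  57  53 141 142 144 140 143 196]
190 [137 141 1
[... 727 characters left out ...]
.1, 204.3]), array([387.7, 192.6]), array([392.2, 181.1])]
1.2 [array([383.5, 207.2]), array([388.3, 197.3]), array([392.9, 187.7])]
1.36 [array([383.6, 210. ]), array([388.4, 201.7]), array([393. , 193.7])]
[378 140  11   6  40] [381.525 141.725]
[ 374  140  145   52 3246] [452.08287123 163.26863832]
[476 184  23   8  31] [486.58064516 187.87096774]
[383 192  16  17 131] [391.6259542 199.3740458]
[420 233  31  11  47] [431.27659574 239.34042553]
[356 240   7   6  30] [358.53333333 242.7       ]
[476 240  64  34 703] [507.78236131 255.91891892]
[454 258  67  22 509] [479.85265226 271.20628684]
[524 261  17  19  70] [532.91428571 271.28571429]
[320 264  33  16 232] [334.03448276 273.6637931 ]
```

```bash
python3 - <<'E'
from h import *
t,_=snap('top','t12.png');g=cv2.cvtColor(t,cv2.COLOR_RGB2GRAY)
c=np.array([.568,.0845,.05]);Y=np.array([.961,.277,0]);X=np.array([.277,-.961,0])
for k in range(-80,136,5):
    vals=[]
    for x in(-.02,-.012,-.006,0,.006,.012,.02):
        u,v=proj('top',c+Y*k/1000+X*x);vals.append(int(cv2.getRectSubPix(g,(1,1),(float(u),float(v)))[0,0]))
    print(k,vals)
E
```

```text
-80 [131, 155, 146, 154, 151, 144, 164]
-75 [172, 172, 174, 170, 173, 172, 167]
-70 [125, 126, 131, 126, 110, 120, 102]
-65 [126, 137, 120, 109, 109, 147, 137]
-60 [184, 167, 131, 162, 135, 165, 173]
-55 [186, 167, 134, 166, 135, 158, 172]
-50 [168, 169, 129, 161, 139, 165, 171]
-45 [178, 168, 135, 163, 137, 162, 174]
-40 [188, 168, 141, 162, 138, 166, 167]
-35 [185, 171, 136, 161, 137, 164, 168]
-30 [189, 171, 144, 162, 136, 160, 171]
-25 [185, 172, 130, 159, 144, 168, 173]
-20 [188, 173, 137, 161, 144, 160, 172]
-15 [185, 173, 137, 159, 145, 168, 170]
-10 [185, 170, 144, 152, 136, 152, 169]
-5 [147, 109, 113, 60, 90, 110, 101]
0 [177, 157, 137, 80, 123, 165, 154]
5 [184, 171, 98, 100, 104, 102, 168]
10 [169, 132, 108, 148, 97, 115, 148]
15 [110, 129, 113, 163, 130, 131, 137]
20 [181, 161, 132, 145, 134, 166, 150]
25 [187, 171, 140, 157, 143, 149, 168]
30 [190, 170, 155, 157, 151, 158, 166]
35 [187, 169, 134, 154, 152, 152, 168]
40 [191, 170, 148, 154, 152, 156, 166]
45 [186, 170, 142, 154, 155, 159, 167]
50 [121, 168, 150, 152, 152, 143, 164]
55 [168, 168, 145, 152, 156, 161, 166]
60 [191, 169, 136, 151, 154, 146, 164]
65 [184, 129, 85, 117, 148, 73, 140]
70 [160, 84, 88, 112, 97, 85, 107]
75 [162, 92, 85, 106, 106, 91, 115]
80 [162, 122, 90, 114, 113, 96, 159]
85 [159, 135, 126, 142, 147, 124, 151]
90 [162, 139, 108, 122, 119, 100, 159]
95 [162, 134, 114, 124, 125, 111, 158]
100 [162, 150, 127, 150, 151, 138, 152]
105 [161, 125, 115, 143, 144, 132, 158]
110 [160, 147, 121, 132, 145, 132, 153]
115 [161, 161, 134, 151, 156, 144, 162]
120 [160, 162, 162, 161, 160, 157, 162]
125 [162, 162, 161, 161, 161, 161, 162]
130 [162, 161, 160, 162, 161, 161, 160]
135 [162, 162, 161, 161, 161, 159, 157]
```

The top-view profile puts the hex at about 65 mm and the coupling's outer end at about 116 mm. The tube is seated in the groove and the clamp pad is on it, so I'm handing in.

```bash
python3 -c "
from h import *
print(workorder.close_job())"
```

```text
the job is handed in; nothing more can be done
None
```

The job is handed in at about 31 s of the 69 s allowed, with no verdict returned: the bolt was drawn to its stop before the handle moved, the thicker tube lies in the groove with its hex against the far end of the block, and the handle is fully down. The tube and handle positions come from my own camera measurements; I didn't check afterwards that the bystanders or the thin tube stayed put.

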